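Mark the depth of a heating-block well with a dip rod

ROBOT

A 6-joint arm with a two-finger parallel gripper is mounted at the origin on a cart in front of the work surface, level with it; the furniture and walls round the work are solid. World frame = base frame: x ahead of the robot, y to its left, z up, the work surface at z = 0. Lengths are in mm, angles in rad, forces in N, time in s.
With the tool pointing down it reaches from about 350 to 875 mm from the base axis. Payload 4.2 kg.
Tool frame: the origin (TCP) lies midway between the tips of the shut fingers; the grasp point (between the pads) lies 19 mm behind it; z points along the fingers, y is the line along which they close (so a half turn about z gives the same grasp; the last joint's range is limited). The gripper opens to 85 mm and grips with 20 to 120 N. Pads are 22 mm wide; open, the fingers measure 114 mm over their backs; the gripper's body (76 mm by 85 mm) begins 54 mm behind the grasp point. The pads swing forward as they close: fully open they stand 13 mm farther back than shut.
Start: joints at [-0.961, 0.385, 0.008, 0, -1.194, -0.259], TCP at [214.795, -586.909, 231.312] pointing down, gripper open.
Joint ranges: [-3.14, 3.14], [-1.21, 2.06], [-1.07, 1.41], [-3.16, 2.05], [-2.99, -0.16], [-3.1, 3.1]. Speed limits (rad/s): [2.79, 2.79, 3.14, 3.14, 3.14, 3.14].

INTERFACE

Orientations are given as a unit quaternion [x, y, z, w].
In Python, from bench import arm gives the robot as it stands.
- The arm moves only by the tool send_rows, never from a script. Its argument "targets" is a list of rows, each an object of numbers: "gripper": the gripper command: -1 is fully open, 1 is shut, values between are in proportion; "x", "y", "z": the shift along the tool's x, y, z in cm; "ax", "ay", "az": the turn, a rotation vector about the tool's x, y, z in degrees. A call has 1 to 5 rows; each row shifts and turns the commanded pose from where the row before left it, along the tool's axes as they then stand; what a row does not reach is not made up. A row lasts 1/12 s, in which the tool goes at most 41.7 mm and 7.16 degrees, less where a joint would pass 70% of its speed; a pose out of reach is approached as far as the arm can. A call is refused whole if a number of a shift passes 4.17 or a number of a turn 7.16, either way. A call with a gripper value outside its range is refused whole. The fingers move at their own pace and stop on an object; the grip force is fixed at half the most. Time passes only in rows, so rows that do not move let the fingers close. It gives the time, the measured TCP pose, the force, the opening and the grip force at its end, in the units of the state.
- arm.read_state(): the state, without advancing time (a new reading comes with each control period).
- arm.get_image(name): name is "scene" or "top"; returns (picture, depth): 384x512x3 uint8, red, green, blue; 384x512 float32, mm along the optical axis (not along the pixel's ray), 0 where there is no reading.
- arm.camera_model(name): a dict with "fx", "fy", "cx", "cy" (pixels), "distortion" ([k1, k2, p1, p2, k3] as OpenCV has them; the pictures are not rectified), "cam_to_world" (4x4, takes a point from camera to world coordinates). Camera axes: x right, y down, z forward; pixel columns grow to the right and rows downward; lengths in mm; the calibration is good to about 2 mm. A picture is of the moment at which its call begins. camera_model takes no time and is no camera call.
- arm.job_done(): hands the job in; it is judged then, once.
Trained networks look in the newest picture that a camera, given by its name, has taken for a name from the list of things; names that differ only in an ending like _2 or _b are one class to them, and where a whole thing is asked for, a point or a joint stands for the part that bears it (a point fixed in the world has none). Each returns a list of dicts, best first, with "score" (0 to 1); they miss things now and then, are a little off and sometimes report something else, mostly with a low value. They report only what shows in the picture. A call takes as long as a camera call.
- arm.boxes_of(camera, thing): "rect" ([left, top, width, height] in pixels, round what is visible of it).
The state is a dict: "clock": time; "joints": joint angles; "joint_vel": joint speeds; "joint_efforts": joint torques, N m; "position": TCP position; "ee_rot": TCP orientation; "contact_force": force on the tool from outside, world axes, zero at the start; "wrist_torque": the same for the moment, N m; "gripper_width": finger opening in mm; "grasp_force": force on a finger pad.
Only numpy, scipy, OpenCV 4.12 (cv2) and the standard library are available. Lean on these libraries where they do the work, as an engineer would, in place of code of your own. Each camera call takes 0.05 s, during which the arm holds its last target. There are 200 camera calls.

TASK

Take the dip rod out of its stand and push it, nose first, down the raised-rimmed well of the aluminium heating block until it stands on the well's bottom; then slide the rod's black ring down until it lies on the well's rim, so that it marks the depth. Press only gently, leave the rod standing in the well with the ring on the rim, and leave the other things on the bench where they are.

Things in the scene. Friction and masses are not known exactly. Their poses are not given: they have to be found in the camera images.
- heat_block: Aluminium heating block fixed to the bench, 90 x 90 x 80 mm on a thin black foot; origin at the centre of its underside, z up. Six small tube wells (9 mm, too narrow for the rod) lie on its -y half; the gauge well lies 20 mm from the centre along its +y, inside a raised steel rim 21 mm wide, 4 mm high. It may stand left or right of the robot's midline, the rod stand on the other side.
- well_mouth (a point): Centre of the gauge well's mouth, at the top of the steel rim (84 mm above the bench). The well is a vertical blind bore 12 mm wide. Its depth below this point differs from run to run between 48 and 66 mm, is not reported and must be felt. The floor and rim are delicate: over 25 N on the rod's nose, or from the ring on the rim, is a failure.
- well_balls (a point): Point on the well's axis 14 mm below its mouth, at the height of three spring balls in its wall that rub on the rod: the rod does not fall by itself but needs a steady push of roughly 3 to 8 N all the way down (differs from run to run). A light sensing pin stands 1.5 mm proud of the floor and yields at 0.4 N, too little to feel; at the floor itself the resistance rises sharply.
- rod_stand: Grey plastic stand fixed to the bench, 60 x 60 x 50 mm, with a 12 mm blind hole 40 mm deep in the middle of its top in which the dip rod stands; origin at the centre of its underside.
- dip_rod: Loose steel dip rod standing upright in the stand, 110 mm long, about 0.1 kg; origin at its lower end (centre of the nose), z along the rod to its head. Shaft 10 mm in diameter with a tapered nose; from 84 to 110 mm above the origin a round aluminium grip head 18 mm in diameter. It is lifted 45 mm to clear the stand.
- rod_nose: The nose of the dip rod, 7 mm in diameter, fixed to it; origin at the rod's lowest point, z along the rod to its head.
- depth_ring (a joint): Position of the ring on the rod in m: 0 is right under the head (underside 72 mm above the rod's lower end), 0.030 is 30 mm farther down toward the nose. It stays where it is put and slides with a friction of 2 N.
- ring_under (a point): Centre of the underside of the black plastic ring on the rod. The ring is 42 mm outside, 10 mm high (its top is 10 mm above this point), and can be pushed down by fingers that straddle the 18 mm head, or gripped across.
- pot: White screw-lid sample pot, 47 mm wide, 57 mm high; a bystander, loose, to be left where it is; origin at the centre of its underside.
- bottle_small: Small clear screw-cap bottle, 35 mm wide, 66 mm high; a bystander, loose, to be left where it is; origin at the centre of its underside.
- bottle_amber: Amber screw-cap bottle, 47 mm wide, 88 mm high; a bystander, loose, to be left where it is; origin at the centre of its underside.
- timer: White bench timer on its foot, 39 x 62 x 62 mm; a bystander, loose, to be left where it is; origin at the centre of its underside.
- tape: Roll of masking tape lying flat, 78 mm wide, 19 mm high; a bystander, loose, to be left where it is; origin at the centre of its underside.
- dish: Petri dish, 59 mm wide, 14 mm high; a bystander, loose, to be left where it is; origin at the centre of its underside.

How it is judged (in metres and radians):
On the way, in this order (a step that is already met when the one before it is completed fails the run):
1. the rod stands in the well with its nose on the well's floor (within 1.5 mm, as its sensing pin tells) (horizontal distance between rod_nose and well_mouth below 0.004 m and z of rod_nose in the frame of well_mouth below -0.045 m and contact force between rod_nose and anything else above 0.2 N), for 0.2 s.
2. the ring lies on the well's rim while the nose is on the floor (all of step 1 and z of ring_under in the frame of well_mouth below 0.0015 m), for 0.2 s.
At the end, for the whole second after the job is handed in: The dip rod is at rest in the gauge well (nose within 4 mm of its axis and over 45 mm below the mouth, rod within 0.08 rad of vertical), the nose within 1.5 mm of the floor (it presses the sensing pin with over 0.2 N), and the ring lies on the rim, its underside at most 1.5 mm above it (all of step 2 and angle between dip_rod's own z axis and vertical below 0.08 rad and linear speed of dip_rod below 0.01 m/s); the robot touches nothing.
It fails at once if the rod's nose is pressed with more than 25 N (contact force between rod_nose and anything else above 25 N).
It fails at once if the ring is pressed on the block with more than 25 N (contact force between depth_ring and heat_block above 25 N).
It fails at once if a bystander is moved by more than 30 mm (distance of any of pot, bottle_small, bottle_amber, timer, tape, dish from where it was at the start of the episode above 0.03 m).
It also fails if it takes over 51 s, if anything falls off the work surface, if the arm or the gripper's body presses on something with over 40 N, if the wrist force passes 120 N, or if a joint passes its speed limit or range.

## Working session

There is one attempt and no reset: what is moved stays moved. The work goes in short steps, Python scripts to look and compute and a tool call to move; the robot and the scene stay as the last step left them, time stands still between calls to the robot, and variables do not carry over. Pictures are saved under pics/ and viewed, at most 10 in all, crops included, and the job is handed in when it is done.

Besides the shell and the picture viewer there is one more tool, called after ">>>" by a JSON object that holds its "fn" and its "kwargs". send_rows: Moves the arm, as the interface text tells. Its arguments: {"type":"object","properties":{"targets":{"type":"array"}},"required":["targets"]}

```bash
mkdir -p pics
cat > h.py <<'E'
import numpy as np, cv2
from bench import arm
def snap(n,fn=None):
    im,d=arm.get_image(n)
    if fn: cv2.imwrite('pics/'+fn,im[:,:,::-1])
    return im,d
def cloud(n,d,r=None):
    m=arm.camera_model(n); K=np.array([[m['fx'],0,m['cx']],[0,m['fy'],m['cy']],[0,0,1]])
    h,w=d.shape; u,v=np.meshgrid(np.arange(w),np.arange(h))
    if r is not None:
        l,t,ww,hh=[int(round(a)) for a in r]; s=np.s_[max(t,0):t+hh,max(l,0):l+ww]; u,v,d=u[s],v[s],d[s]
    k=d>0; p=np.stack([u[k],v[k]],1).astype(np.float64)
    q=cv2.undistortPoints(p[:,None],K,np.array(m['distortion']))[:,0]
    P=np.c_[q,np.ones(len(q))]*d[k][:,None]
    T=np.array(m['cam_to_world']); return P@T[:3,:3].T+T[:3,3],p
E
cat > a.py <<'E'
from h import *
s=arm.read_state(); print({k:np.round(v,3) for k,v in s.items()})
for n in ('scene','top'):
    im,d=snap(n,n+'0.png')
    print(n,np.round(arm.camera_model(n)['cam_to_world'],3).tolist())
    for t in ('heat_block','rod_stand','dip_rod','depth_ring','pot','bottle_amber','bottle_small','timer','tape','dish'):
        for b in arm.boxes_of(n,t)[:1]:
            P,_=cloud(n,d,b['rect'])
            print(t,round(b['score'],2),np.round(b['rect']), np.round(np.median(P,0)) if len(P) else None)
E
python3 a.py
```

```text
{'clock': np.float64(0.0), 'joints': array([-0.961,  0.386,  0.007, -0.   , -1.194, -0.259]), 'joint_vel': array([-0.   , -0.002,  0.002,  0.   , -0.   ,  0.001]), 'joint_efforts': array([ 1.0000e-03, -3.9229e+01,  1.8840e+01,  4.1860e+00, -5.0000e-03,
       -0.0000e+00]), 'position': array([ 214.6  , -586.387,  230.191]), 'ee_rot': array([-0.174,  0.985,  0.001, -0.   ]), 'contact_force': array([-0.262, -0.165,  0.467]), 'wrist_torque': array([-0.017,  0.018,  0.056]), 'grasp_force': np.float64(0.0), 'gripper_width': np.float64(85.389)}
scene [[-0.638, -0.403, 0.656, -142.889], [-0.77, 0.344, -0.537, 517.473], [-0.009, -0.848, -0.53, 682.535], [0.0, 0.0, 0.0, 1.0]]
heat_block 0.75 [132. 227.  62.  66.] [560. 185.  37.]
rod_stand 0.59 [286. 215.  37.  36.] [ 454. -128.   21.]
dip_rod 0.8 [300. 197.  14.  26.] [ 466. -139.   85.]
depth_ring 0.49 [297. 204.  18.   9.] [ 465. -135.   89.]
pot 0.73 [257. 245.  24.  30.] [428.   9.  38.]
bottle_amber 0.92 [239. 153.  18.  33.] [ 755. -201.   36.]
bottle_small 0.78 [214. 214.  20.  25.] [594.   1.  17.]
timer 0.78 [131. 209.  27.  25.] [732. 144.  36.]
tape 0.56 [190. 195.  33.  19.] [732. -40.  10.]
dish 0.72 [361. 200.  21.  18.] [ 439. -356.    2.]
top [[0.012, -0.981, 0.194, 392.611], [-1.0, -0.006, 0.03, -83.265], [-0.028, -0.194, -0.981, 1107.001], [0.0, 0.0, 0.0, 1.0]]
heat_block 0.78 [147. 166.  50.  50.] [577. 172.  56.]
rod_stand 0.6 [273. 222.  30.  27.] [ 463. -134.   50.]
dip_rod 0.53 [282. 223.  18.  18.] [ 469. -140.   90.]
depth_ring 0.71 [283. 225.  15.  14.] [ 469. -138.   91.]
pot 0.79 [222. 238.  22.  15.] [436.   7.  57.]
bottle_amber 0.57 [302. 114.  21.  26.] [ 758. -203.   26.]
bottle_small 0.7 [229. 182.  15.  14.] [588.   3.  27.]
timer 0.5 [177. 128.  24.  17.] [734. 141.  22.]
tape 0.82 [234. 127.  29.  32.] [728. -26.   3.]
dish 0.7 [362. 240.  16.  16.] [ 435. -358.    5.]
```

```bash
cat > b.py <<'E'
from h import *
for n in ('top','scene'):
    im,d=snap(n)
    if n=='top':
        A=cv2.resize(im[155:225,140:210],(400,400),interpolation=2); B=cv2.resize(im[205:265,260:320],(400,400),interpolation=2)
    else:
        C=cv2.resize(im[220:300,125:205],(400,400),interpolation=2); 
    P,p=cloud(n,d)
    near=lambda x,y,r:np.hypot(P[:,0]-x,P[:,1]-y)<r
    k=near(570,175,90)&(P[:,2]>72)
    q=P[k]; print(n,'block top',len(q),np.round(np.median(q,0),1),np.percentile(q[:,2],[5,50,95]))
    r=cv2.minAreaRect(q[:,:2].astype(np.float32)); print(r)
    e=q[q[:,2]>np.median(q[:,2])+2.5]; print('rim',np.round(e,0).tolist()[:40])
    k=near(466,-137,35)&(P[:,2]>105); print('head',np.round(P[k]).tolist())
    k=near(466,-137,35)&(P[:,2]>70)&(P[:,2]<105); e=P[k]; print('ring',len(e),e.mean(0),e.min(0),e.max(0))
    k=near(463,-137,60)&(P[:,2]>44)&(P[:,2]<56); print('stand',cv2.minAreaRect(P[k][:,:2].astype(np.float32)))
cv2.imwrite('pics/c.png',np.hstack([A,B])[:,:,::-1])
cv2.imwrite('pics/d.png',np.hstack([C])[:,:,::-1])
E
python3 b.py
```

```text
top block top 1154 [579.8 180.2  81.2] [77.56378384 81.18517921 84.59496506]
((580.8761596679688, 180.3633270263672), (91.32553100585938, 90.24588775634766), 26.597156524658203)
rim [[631.0, 174.0, 84.0], [628.0, 177.0, 84.0], [625.0, 176.0, 85.0], [623.0, 176.0, 85.0], [620.0, 200.0, 85.0], [620.0, 179.0, 84.0], [620.0, 176.0, 84.0], [620.0, 171.0, 84.0], [620.0, 155.0, 84.0], [617.0, 173.0, 85.0], [615.0, 147.0, 84.0], [612.0, 197.0, 84.0], [612.0, 189.0, 85.0], [612.0, 176.0, 84.0], [609.0, 213.0, 84.0], [609.0, 199.0, 85.0], [609.0, 194.0, 84.0], [609.0, 178.0, 84.0], [606.0, 162.0, 86.0], [607.0, 152.0, 84.0], [604.0, 220.0, 85.0], [604.0, 189.0, 84.0], [601.0, 157.0, 85.0], [598.0, 236.0, 85.0], [598.0, 196.0, 85.0], [599.0, 175.0, 84.0], [598.0, 169.0, 86.0], [599.0, 146.0, 85.0], [596.0, 204.0, 84.0], [596.0, 183.0, 84.0], [596.0, 159.0, 85.0], [596.0, 146.0, 84.0], [596.0, 138.0, 84.0], [593.0, 222.0, 86.0], [593.0, 180.0, 84.0], [593.0, 164.0, 86.0], [594.0, 141.0, 84.0], [591.0, 162.0, 84.0], [588.0, 211.0, 84.0], [588.0, 198.0, 85.0]]
head [[479.0, -136.0, 119.0], [478.0,
[... 3524 characters left out ...]
0, -134.0, 107.0], [469.0, -131.0, 111.0], [467.0, -133.0, 111.0], [466.0, -135.0, 111.0], [464.0, -136.0, 111.0], [462.0, -137.0, 112.0], [461.0, -139.0, 111.0], [462.0, -144.0, 109.0], [470.0, -132.0, 107.0], [467.0, -132.0, 109.0], [465.0, -133.0, 109.0], [465.0, -137.0, 108.0], [462.0, -137.0, 109.0], [462.0, -140.0, 108.0], [459.0, -141.0, 109.0], [466.0, -135.0, 105.0], [463.0, -135.0, 106.0], [463.0, -138.0, 106.0], [461.0, -140.0, 106.0]]
ring 182 [ 464.20292239 -134.35976917   90.38337191] [ 447.78750414 -160.13330294   79.43453408] [ 488.5549546  -118.75358012  104.42697589]
stand ((469.6665344238281, -140.31256103515625), (60.304988861083984, 64.02720642089844), 72.37396240234375)
```

View pics/c.png

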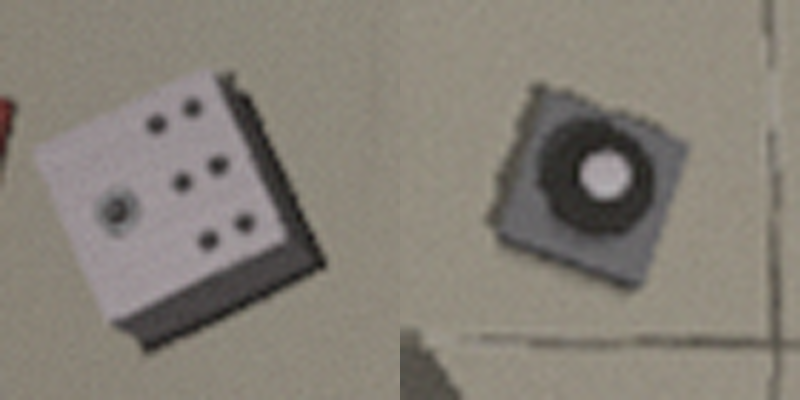

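View pics/scene0.png

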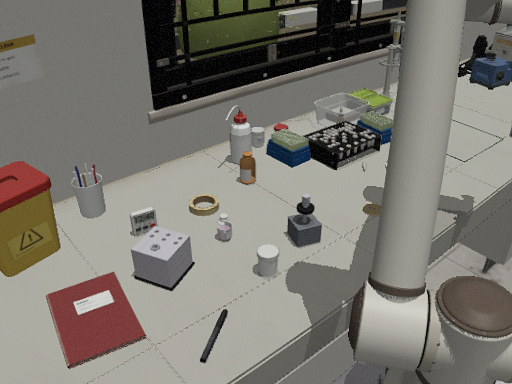

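The top view shows the rimmed well at crop (118,210), i.e. pixel (160.6,191.8), on the block's +y half. The rod head is at crop (605,175), inside the ring, on the stand. The heights and sizes agree with the depth points: block top 80, head 120, ring 42 wide.

```bash
cat >> h.py <<'E'
from scipy.spatial.transform import Rotation as R
def pix(n,u,v,z):
    m=arm.camera_model(n); K=np.array([[m['fx'],0,m['cx']],[0,m['fy'],m['cy']],[0,0,1]])
    q=cv2.undistortPoints(np.array([[[float(u),float(v)]]]),K,np.array(m['distortion']))[0,0]
    T=np.array(m['cam_to_world']); r=T[:3,:3]@[q[0],q[1],1]; return T[:3,3]+r*(z-T[2,3])/r[2]
def go(g):
    s=arm.read_state(); print('pos',np.round(s['position'],1),'shift cm',np.round(R.from_quat(s['ee_rot']).inv().apply(np.array(g)-s['position'])/10,3))
E
python3 -c "
from h import *
print(pix('top',160.15,191.25,84), pix('top',260+205/400*60-.5,205+175/400*60-.5,120))
go([470.3,-138.5,170])"
```

```text
[571.35944333 196.97094893  84.        ] [ 469.51955038 -138.58552009  120.        ]
pos [ 214.8 -586.9  231.3] shift cm [-39.404  33.331   6.129]
```

>>> {"fn": "send_rows", "kwargs": {"targets": [{"x": -2.6,"y": 2.2,"gripper": -1},{"x": -2.6,"y": 2.2,"gripper": -1},{"x": -2.6,"y": 2.2,"gripper": -1},{"x": -2.6,"y": 2.2,"gripper": -1},{"x": -2.6,"y": 2.2,"gripper": -1}]}}

```text
$.targets[0]: bad value
```

>>> {"fn": "send_rows", "kwargs": {"targets": [{"x": -2.6,"y": 2.2,"gripper": -1},{"x": -2.6,"y": 2.2,"gripper": -1},{"x": -2.6,"y": 2.2,"gripper": -1},{"x": -2.6,"y": 2.2,"gripper": -1},{"x": -2.6,"y": 2.2,"gripper": -1}]}}

```text
$.targets[0]: bad value
```

>>> {"fn": "send_rows", "kwargs": {"targets": [{"x": -2.6,"y": 2.2,"gripper": -1},{"x": -2.6,"y": 2.2,"gripper": -1},{"x": -2.6,"y": 2.2,"gripper": -1},{"x": -2.6,"y": 2.2,"gripper": -1},{"gripper": -1}]}}

```text
$.targets[0]: bad value
```

```bash
python3 -c "
from h import *
go([470.3,-138.5,170]);print(arm.read_state()['ee_rot'],arm.read_state()['clock'])"
```

```text
pos [ 214.8 -586.9  231.3] shift cm [-39.404  33.331   6.129]
[-1.74496196e-01  9.84657848e-01  1.57248774e-05 -1.18461944e-05] 1.2
```

>>> {"fn": "send_rows", "kwargs": {"targets": [{"x": -2.6,"y": 2.2,"z": 0,"ax": 0,"ay": 0,"az": 0,"gripper": -1},{"x": -2.6,"y": 2.2,"z": 0,"ax": 0,"ay": 0,"az": 0,"gripper": -1},{"x": -2.6,"y": 2.2,"z": 0,"ax": 0,"ay": 0,"az": 0,"gripper": -1},{"x": -2.6,"y": 2.2,"z": 0,"ax": 0,"ay": 0,"az": 0,"gripper": -1},{"x": -2.6,"y": 2.2,"z": 0,"ax": 0,"ay": 0,"az": 0,"gripper": -1}]}}

```text
clock: 1.62
position: [299.5, -437.6, 231.4]
ee_rot: [-0.174, 0.985, -0.0, 0.0]
contact_force: [0.6, -0.4, -0.5]
gripper_width: 85.6
grasp_force: 0.0
```

>>> {"fn": "send_rows", "kwargs": {"targets": [{"x": -2.6,"y": 2.2,"z": 0,"ax": 0,"ay": 0,"az": 0,"gripper": -1},{"x": -2.6,"y": 2.2,"z": 0,"ax": 0,"ay": 0,"az": 0,"gripper": -1},{"x": -2.6,"y": 2.2,"z": 0,"ax": 0,"ay": 0,"az": 0,"gripper": -1},{"x": -2.6,"y": 2.2,"z": 0,"ax": 0,"ay": 0,"az": 0,"gripper": -1},{"x": -2.6,"y": 2.2,"z": 0,"ax": 0,"ay": 0,"az": 0,"gripper": -1}]}}

```text
clock: 2.03
position: [383.9, -289.5, 231.7]
ee_rot: [-0.175, 0.985, -0.0, 0.0]
contact_force: [-0.2, -0.0, -0.3]
gripper_width: 85.5
grasp_force: 0.0
```

>>> {"fn": "send_rows", "kwargs": {"targets": [{"x": -2.6,"y": 2.2,"z": 1,"ax": 0,"ay": 0,"az": 0,"gripper": -1},{"x": -2.6,"y": 2.2,"z": 1,"ax": 0,"ay": 0,"az": 0,"gripper": -1},{"x": -2.6,"y": 2.2,"z": 1,"ax": 0,"ay": 0,"az": 0,"gripper": -1},{"x": -2.6,"y": 2.2,"z": 1,"ax": 0,"ay": 0,"az": 0,"gripper": -1},{"x": -2.6,"y": 2.2,"z": 1,"ax": 0,"ay": 0,"az": 0,"gripper": -1}]}}

```text
clock: 2.45
position: [468.3, -141.4, 181.3]
ee_rot: [-0.175, 0.985, -0.0, 0.001]
contact_force: [0.6, -0.3, -0.1]
gripper_width: 85.3
grasp_force: 0.0
```

```bash
python3 -c "
from h import *
go([470,-138.5,97]);print(arm.read_state()['ee_rot'],arm.read_state()['clock'])"
```

```text
pos [ 468.3 -141.4  181.3] shift cm [-0.249  0.216  8.432]
[-1.74657290e-01  9.84629132e-01 -1.30411176e-04  5.34938675e-04] 2.45
```

>>> {"fn": "send_rows", "kwargs": {"targets": [{"x": -0.25,"y": 0.22,"z": 2,"ax": 0,"ay": 0,"az": 0,"gripper": -1},{"x": 0,"y": 0,"z": 2,"ax": 0,"ay": 0,"az": 0,"gripper": -1},{"x": 0,"y": 0,"z": 2,"ax": 0,"ay": 0,"az": 0,"gripper": -1},{"x": 0,"y": 0,"z": 1.9,"ax": 0,"ay": 0,"az": 0,"gripper": -1},{"x": 0,"y": 0,"z": 0.3,"ax": 0,"ay": 0,"az": 0,"gripper": 0}]}}

```text
clock: 2.87
position: [467.1, -139.7, 96.4]
ee_rot: [-0.174, 0.985, 0.001, -0.003]
contact_force: [-0.7, 0.2, 0.5]
gripper_width: 75.4
grasp_force: 0.0
```

```bash
python3 -c "
from h import *
go([470,-138.5,97])
im,d=snap('scene');cv2.imwrite('pics/g1.png',cv2.resize(im[150:260,240:360],(720,600*11//12+0))[:,:,::-1])"
```

```text
pos [ 467.1 -139.7   96.4] shift cm [-0.317  0.015 -0.057]
```

View pics/g1.png

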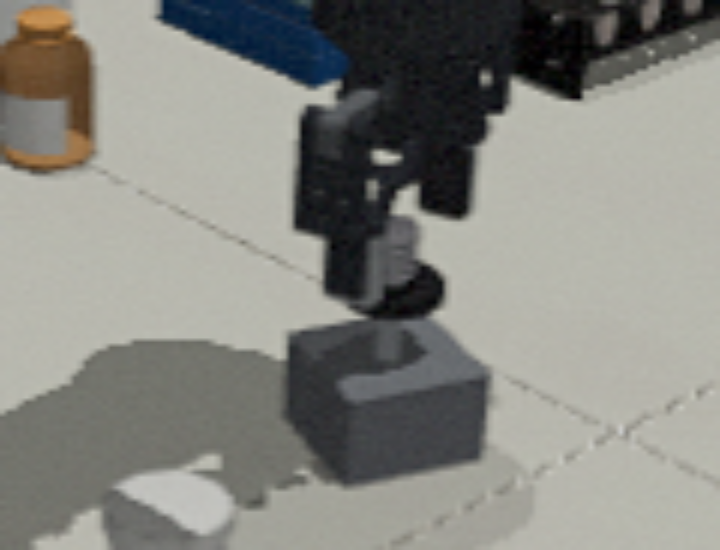

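The picture shows the fingers straddling the head at (395,250), just above the ring at (400,295). I'll correct x by 3 mm and close.

>>> {"fn": "send_rows", "kwargs": {"targets": [{"x": -0.3,"y": 0,"z": -0.05,"ax": 0,"ay": 0,"az": 0,"gripper": 0},{"x": 0,"y": 0,"z": 0,"ax": 0,"ay": 0,"az": 0,"gripper": 0},{"x": 0,"y": 0,"z": 0,"ax": 0,"ay": 0,"az": 0,"gripper": 0.4},{"x": 0,"y": 0,"z": 0,"ax": 0,"ay": 0,"az": 0,"gripper": 0.4},{"x": 0,"y": 0,"z": 0,"ax": 0,"ay": 0,"az": 0,"gripper": 0.4}]}}

```text
clock: 3.33
position: [472.5, -139.1, 100.6]
ee_rot: [-0.174, 0.985, -0.0, 0.001]
contact_force: [0.8, 0.1, -0.7]
gripper_width: 25.7
grasp_force: 0.0
```

```bash
python3 -c "
from h import *
go([470,-138.5,97]); s=arm.read_state(); print(s['ee_rot'],s['joint_vel'])"
```

```text
pos [ 472.5 -139.1  100.6] shift cm [0.212 0.139 0.363]
[-1.74469960e-01  9.84662114e-01 -1.31882905e-04  8.58157192e-04] [ 0.00086442  0.00396603 -0.00404039  0.00024675  0.00257221  0.00176242]
```

>>> {"fn": "send_rows", "kwargs": {"targets": [{"x": 0.2,"y": 0.1,"z": 0.35,"ax": 0,"ay": 0,"az": 0,"gripper": 0.4},{"x": 0,"y": 0,"z": 0,"ax": 0,"ay": 0,"az": 0,"gripper": 0.4},{"x": 0,"y": 0,"z": 0,"ax": 0,"ay": 0,"az": 0,"gripper": 1},{"x": 0,"y": 0,"z": 0,"ax": 0,"ay": 0,"az": 0,"gripper": 1},{"x": 0,"y": 0,"z": 0,"ax": 0,"ay": 0,"az": 0,"gripper": 1}]}}

```text
clock: 3.75
position: [469.6, -139.0, 96.3]
ee_rot: [-0.175, 0.985, -0.0, -0.0]
contact_force: [-0.2, -1.2, 0.2]
gripper_width: 15.9
grasp_force: 58.5
```

>>> {"fn": "send_rows", "kwargs": {"targets": [{"x": 0,"y": 0,"z": 0,"ax": 0,"ay": 0,"az": 0,"gripper": 1},{"x": 0,"y": 0,"z": 0,"ax": 0,"ay": 0,"az": 0,"gripper": 1},{"x": 0,"y": 0,"z": 0,"ax": 0,"ay": 0,"az": 0,"gripper": 1}]}}

```text
clock: 4.0
position: [469.7, -138.9, 96.3]
ee_rot: [-0.175, 0.985, -0.0, -0.0]
contact_force: [-0.6, -3.1, -0.3]
gripper_width: 16.1
grasp_force: 58.5
```

>>> {"fn": "send_rows", "kwargs": {"targets": [{"x": 0,"y": 0,"z": -0.6,"ax": 0,"ay": 0,"az": 0,"gripper": 1},{"x": 0,"y": 0,"z": -1.3,"ax": 0,"ay": 0,"az": 0,"gripper": 1},{"x": 0,"y": 0,"z": -1.8,"ax": 0,"ay": 0,"az": 0,"gripper": 1},{"x": 0,"y": 0,"z": -2,"ax": 0,"ay": 0,"az": 0,"gripper": 1},{"x": 0,"y": 0,"z": -2,"ax": 0,"ay": 0,"az": 0,"gripper": 1}]}}

```text
clock: 4.42
position: [469.6, -138.4, 174.1]
ee_rot: [-0.174, 0.985, 0.0, -0.0]
contact_force: [1.5, -0.2, -1.0]
gripper_width: 16.0
grasp_force: 58.8
```

>>> {"fn": "send_rows", "kwargs": {"targets": [{"x": 0,"y": 0,"z": -1.8,"ax": 0,"ay": 0,"az": 0,"gripper": 1},{"x": 0,"y": 0,"z": -0.5,"ax": 0,"ay": 0,"az": 0,"gripper": 1},{"x": 0,"y": 0,"z": 0,"ax": 0,"ay": 0,"az": 0,"gripper": 1},{"x": 0,"y": 0,"z": 0,"ax": 0,"ay": 0,"az": 0,"gripper": 1}]}}

```text
clock: 4.75
position: [469.3, -138.4, 195.7]
ee_rot: [-0.174, 0.985, 0.001, -0.0]
contact_force: [0.3, 0.2, -1.3]
gripper_width: 15.8
grasp_force: 58.9
```

```bash
python3 -c "
from h import *
go([571.5,197.4,196]); s=arm.read_state(); print(s['contact_force'],s['wrist_torque'],s['gripper_width'],s['ee_rot'])"
```

```text
pos [ 469.3 -138.4  195.7] shift cm [-2.1130e+01  2.8031e+01 -1.2000e-02]
[ 0.32055246  0.24672732 -1.32586404] [-0.01247162  0.06624985  0.00733168] 15.781657386334441 [-1.74324991e-01  9.84687990e-01  5.10405964e-04 -3.14722891e-04]
```

>>> {"fn": "send_rows", "kwargs": {"targets": [{"x": -1.6,"y": 2.1,"z": 0,"ax": 0,"ay": 0,"az": 0,"gripper": 1},{"x": -2.4,"y": 3.2,"z": 0,"ax": 0,"ay": 0,"az": 0,"gripper": 1},{"x": -2.4,"y": 3.2,"z": 0,"ax": 0,"ay": 0,"az": 0,"gripper": 1},{"x": -2.4,"y": 3.2,"z": 0,"ax": 0,"ay": 0,"az": 0,"gripper": 1},{"x": -2.4,"y": 3.2,"z": 0,"ax": 0,"ay": 0,"az": 0,"gripper": 1}]}}

```text
clock: 5.17
position: [523.0, 41.2, 194.5]
ee_rot: [-0.174, 0.985, -0.0, -0.002]
contact_force: [0.9, -0.9, -1.0]
gripper_width: 16.3
grasp_force: 58.9
```

>>> {"fn": "send_rows", "kwargs": {"targets": [{"x": -2.4,"y": 3.2,"z": 0,"ax": 0,"ay": 0,"az": 0,"gripper": 1},{"x": -2.4,"y": 3.2,"z": 0,"ax": 0,"ay": 0,"az": 0,"gripper": 1},{"x": -2.4,"y": 3.2,"z": 0,"ax": 0,"ay": 0,"az": 0,"gripper": 1},{"x": -1.9,"y": 2.5,"z": 0,"ax": 0,"ay": 0,"az": 0,"gripper": 1},{"x": -0.8,"y": 1,"z": 0,"ax": 0,"ay": 0,"az": 0,"gripper": 1}]}}

```text
clock: 5.58
position: [571.9, 200.4, 193.7]
ee_rot: [-0.176, 0.984, -0.0, -0.001]
contact_force: [0.1, 0.7, -1.1]
gripper_width: 15.7
grasp_force: 58.9
```

>>> {"fn": "send_rows", "kwargs": {"targets": [{"x": 0,"y": 0,"z": 0,"ax": 0,"ay": 0,"az": 0,"gripper": 1},{"x": 0,"y": 0,"z": 0,"ax": 0,"ay": 0,"az": 0,"gripper": 1},{"x": 0,"y": 0,"z": 0,"ax": 0,"ay": 0,"az": 0,"gripper": 1}]}}

```text
clock: 5.83
position: [570.9, 195.5, 195.1]
ee_rot: [-0.174, 0.985, -0.0, -0.001]
contact_force: [0.9, 0.1, -1.2]
gripper_width: 15.8
grasp_force: 58.9
```

```bash
python3 -c "
from h import *
go([571.5,197.4,196]); s=arm.read_state(); print(s['ee_rot'])
im,d=snap('scene','s2.png');A=cv2.resize(im[180:300,110:210],(500,600),interpolation=2)
P,p=cloud('scene',d)
for lo,hi in((112,125),(125,140),(140,155),(155,170),(170,183)):
    k=(np.hypot(P[:,0]-571,P[:,1]-197)<15)&(P[:,2]>lo)&(P[:,2]<hi); q=P[k]
    print(lo,k.sum(),np.round(q.mean(0),1) if k.sum() else 0)
cv2.imwrite('pics/w1.png',A[:,:,::-1])"
```

```text
pos [570.9 195.5 195.1] shift cm [-0.123  0.154 -0.091]
[-1.74104938e-01  9.84725976e-01 -4.70416331e-04 -1.41466916e-03]
112 21 [568.7 196.5 119.6]
125 30 [568.7 197.1 132.3]
140 34 [568.7 197.1 147.5]
155 29 [569.  197.1 161.9]
170 0 0
```

View pics/w1.png

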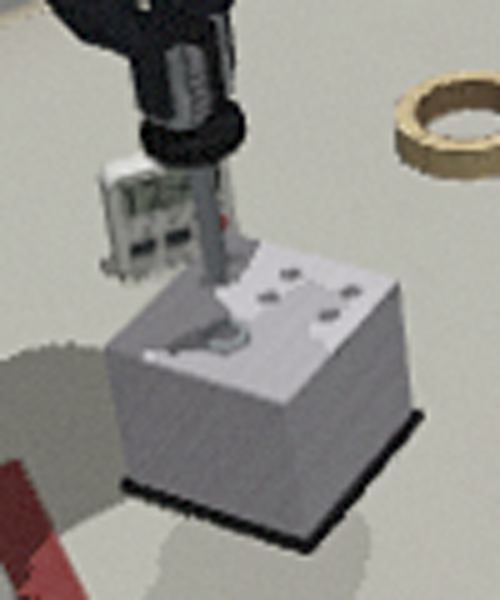

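The picture shows the rod hanging vertical, with its nose at crop (214,281). The rimmed well is at crop (229,337), in front of and below it. I'll measure both in the two cameras.

```bash
python3 -c "
from h import *
s=arm.read_state(); print(s['clock'],s['position'])
print('well scene',pix('scene',110+229/5-.5,180+337/5-.5,84),'nose scene',pix('scene',110+214/5-.5,180+282/5-.5,108))
im,d=snap('top');P,p=cloud('top',d)
k=(np.hypot(P[:,0]-571,P[:,1]-197)<30)&(P[:,2]>155)&(P[:,2]<200); 
im2,d2=snap('scene');P,p=cloud('scene',d2)
# ring top/side visible + shaft
k=(np.hypot(P[:,0]-571,P[:,1]-197)<15)&(P[:,2]>114)&(P[:,2]<165); q=P[k][:,:2]
from scipy.optimize import least_squares
r=least_squares(lambda c:np.hypot(*(q-c).T)-5,[572,196],loss='soft_l1'); print('shaft axis scene',r.x,np.hypot(*(q-r.x).T).std())
s=arm.read_state(); print(s['clock'],s['position'],s['joint_vel'])
cv2.imwrite('pics/w2.png',cv2.resize(im[150:220,130:210],(640,560),interpolation=2)[:,:,::-1])"
```

```text
5.8833 [571.06996743 195.27890437 195.59884181]
well scene [567.61688547 195.99765012  84.        ] nose scene [574.85146714 195.52408998 108.        ]
shaft axis scene [572.29768335 195.47873584] 0.9815609002193074
5.9833 [571.41628889 195.34769511 196.27515188] [ 0.00236686 -0.00497072  0.00635624  0.00180095 -0.00113224  0.00218422]
```

View pics/w2.png

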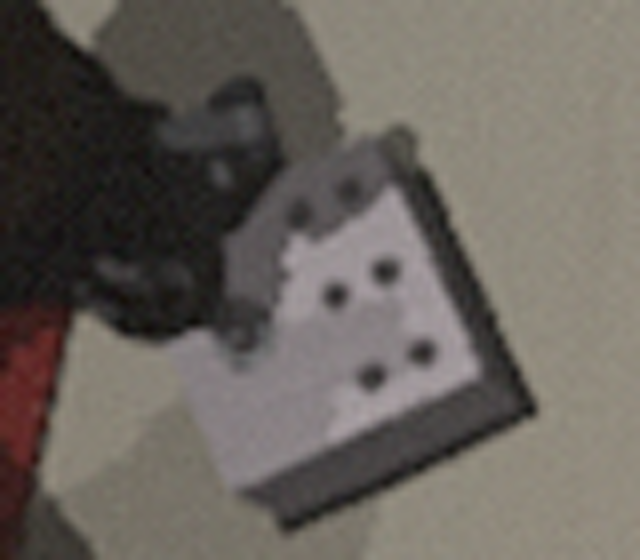

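The top view has the nose hidden by the gripper, with the well at crop (245,330) half covered. I'll compare the rod and the well within the scene camera, using averaged depth.

```bash
cat > c.py <<'E'
from h import *
from scipy.optimize import least_squares, minimize
D=[];I=[]
for i in range(8):
    im,d=snap('scene'); D.append(d); I.append(im.astype(float))
d=np.nanmedian(np.where(np.array(D)>0,D,np.nan),0); d=np.nan_to_num(d).astype(np.float32)
P,p=cloud('scene',d)
k=(np.hypot(P[:,0]-571,P[:,1]-197)<15)&(P[:,2]>114)&(P[:,2]<165); q=P[k]
r=least_squares(lambda c:np.hypot(q[:,0]-c[0]-c[2]*(q[:,2]-140),q[:,1]-c[1]-c[3]*(q[:,2]-140))-5,[572,196,0,0],loss='soft_l1',f_scale=.5); print('shaft',r.x)
k=(np.hypot(P[:,0]-580,P[:,1]-180)<75)&(P[:,2]>76.5)&(P[:,2]<90); q=P[k]; print('top z',np.median(q[:,2]))
print(cv2.minAreaRect(q[:,:2].astype(np.float32)))
z0=np.median(q[:,2]); n=np.hypot(q[:,0]-571,q[:,1]-197)<22
e=q[n]; print(np.round(np.c_[e[:,:2],e[:,2]-z0],1)[np.abs(e[:,2]-z0)>1.8].tolist())
def f(c):
    rr=np.hypot(e[:,0]-c[0],e[:,1]-c[1]); m=np.where((rr<10.5)&(rr>5.8),4.,0.); return np.abs(e[:,2]-z0-m)[(rr>6)].sum()
g=[(f((x,y)),x,y) for x in np.arange(564,578,.5) for y in np.arange(190,205,.5)]; g.sort(); print('well',np.mean(g[:8],0),g[:3])
A=np.mean(I,0)[180:300,110:210].astype(np.uint8); cv2.imwrite('pics/w3.png',cv2.resize(A[25:85,20:80],(600,600),interpolation=2)[:,:,::-1])
s=arm.read_state(); print(s['clock'],s['position'])
E
python3 c.py
```

```text
shaft [5.73113119e+02 1.96031874e+02 5.38281821e-03 1.52736254e-02]
top z 79.54879676967846
((587.4000854492188, 178.775634765625), (105.29430389404297, 95.1924057006836), 26.289260864257812)
[[590.4, 203.3, 2.0], [579.8, 194.6, 4.0], [578.4, 193.0, 4.0], [577.0, 191.4, 4.1], [574.8, 190.1, 4.7], [575.1, 187.8, 3.4], [579.8, 199.4, 3.8], [578.1, 197.9, 4.0], [578.5, 195.5, 2.6], [577.6, 193.7, 2.2], [576.1, 192.2, 2.3], [574.8, 190.5, 2.3], [571.7, 189.7, 3.8], [570.9, 187.8, 3.3], [585.9, 208.2, 1.8], [576.8, 203.3, 4.9], [574.9, 201.9, 5.4], [576.8, 198.9, 2.7], [570.6, 190.5, 2.2], [566.9, 190.0, 4.2], [566.8, 187.8, 3.2], [585.0, 213.3, 2.3], [573.4, 205.2, 5.3], [572.3, 203.4, 5.1], [578.4, 196.3, -2.2], [576.7, 194.8, -2.0], [575.8, 193.0, -2.4], [564.8, 191.3, 3.6], [564.2, 189.4, 2.9], [569.5, 205.0, 5.0], [568.3, 203.3, 4.9], [567.4, 201.6, 4.5], [565.2, 200.4, 5.3], [564.6, 198.4, 4.6], [564.8, 196.1, 3.4], [562.6, 194.9, 4.1], [561.8, 193.0, 3.6], [573.0, 208.2, 1.8], [569.4, 205.4, 2.6], [566.9, 204.3, 3.6], [565.3, 202.8, 3.9], [563.5, 201.5, 4.3], [563.4, 199.3, 3.2], [562.3, 197.6, 3.0], [560.3, 196.3, 3.6], [557.8, 200.3, 1.9], [550.8, 202.0, 1.9], [560.1, 216.0, -1.8]]
well [191.26777826 572.75       195.6875    ] [(np.float64(187.0202043067419), np.float64(573.0), np.float64(196.0)), (np.float64(187.04174920132164), np.float64(572.5), np.float64(195.5)), (np.float64(190.2498736437126), np.float64(572.5), np.float64(196.0))]
6.3833 [571.75919832 196.52362918 196.4328473 ]c.py:6: RuntimeWarning: All-NaN slice encountered
  d=np.nanmedian(np.where(np.array(D)>0,D,np.nan),0); d=np.nan_to_num(d).astype(np.float32)
```

View pics/w3.png

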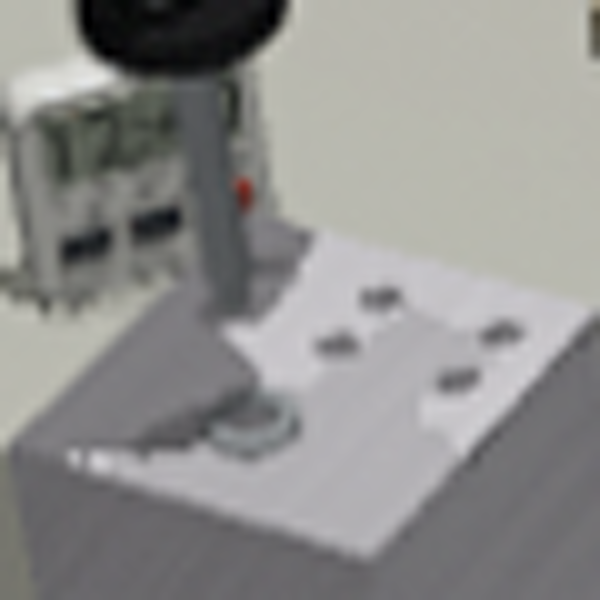

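```bash
python3 -c "
from h import *
print('well',pix('scene',154.85,246.75,84),pix('scene',154.85,247.75,84)); 
for v in (234.3,234.9,235.5): print('nose',pix('scene',152.75,v,110))
print(pix('scene',130+20.2-.45,205+10-.45,150)-pix('scene',152.75,234.7,110))
s=arm.read_state(); print(s['clock'],s['position'],s['ee_rot'])"
```

```text
well [568.65473898 196.47215338  84.        ] [565.74743822 198.1327896   84.        ]
nose [576.54851349 193.22224216 110.        ]
nose [574.74640052 194.24052191 110.        ]
nose [572.95072975 195.25526687 110.        ]
[13.67290141 -6.44646102 40.        ]
6.3833 [571.75919832 196.52362918 196.4328473 ] [-1.74384774e-01  9.84677582e-01  5.19604760e-05  8.14605880e-05]
```

>>> {"fn": "send_rows", "kwargs": {"targets": [{"x": 0.11,"y": 0.13,"z": 0.8,"ax": 0,"ay": 0,"az": 0,"gripper": 1},{"x": 0,"y": 0,"z": 1,"ax": 0,"ay": 0,"az": 0,"gripper": 1},{"x": 0,"y": 0,"z": 0.4,"ax": 0,"ay": 0,"az": 0,"gripper": 1},{"x": 0,"y": 0,"z": 0,"ax": 0,"ay": 0,"az": 0,"gripper": 1},{"x": 0,"y": 0,"z": 0,"ax": 0,"ay": 0,"az": 0,"gripper": 1}]}}

```text
clock: 6.8
position: [570.1, 197.4, 173.5]
ee_rot: [-0.175, 0.985, -0.0, -0.001]
contact_force: [-0.4, 0.3, -0.8]
gripper_width: 15.7
grasp_force: 58.9
```

```bash
python3 -c "
from h import *
I=[snap('scene')[0].astype(float) for i in range(8)]
A=np.mean(I,0)[225:265,135:175].astype(np.uint8); cv2.imwrite('pics/w4.png',cv2.resize(A,(600,600),interpolation=2)[:,:,::-1])
s=arm.read_state(); print(s['clock'],s['position'],s['contact_force'])"
```

```text
7.2 [570.36514009 197.5745615  174.58774027] [ 0.55199877  0.29503105 -1.51170514]
```

View pics/w4.png

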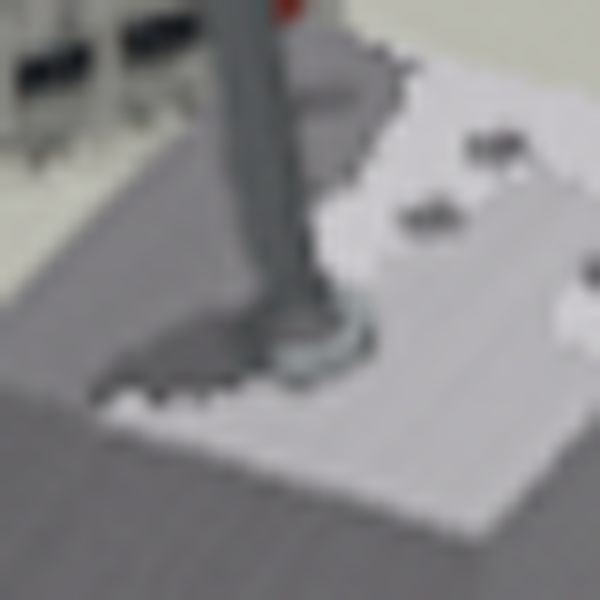

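In the picture the nose is at about (300,290) and the rim centre at about (304,333). The nose is laterally right and perhaps 1–2 mm too far along the view. I'll shift a little toward the camera and descend while feeling.

>>> {"fn": "send_rows", "kwargs": {"targets": [{"x": 0.1,"y": 0.09,"z": 0,"ax": 0,"ay": 0,"az": 0,"gripper": 1},{"x": 0,"y": 0,"z": 0.2,"ax": 0,"ay": 0,"az": 0,"gripper": 1},{"x": 0,"y": 0,"z": 0.15,"ax": 0,"ay": 0,"az": 0,"gripper": 1},{"x": 0,"y": 0,"z": 0.15,"ax": 0,"ay": 0,"az": 0,"gripper": 1},{"x": 0,"y": 0,"z": 0,"ax": 0,"ay": 0,"az": 0,"gripper": 1}]}}

```text
clock: 7.62
position: [568.7, 197.9, 168.8]
ee_rot: [-0.174, 0.985, -0.0, -0.0]
contact_force: [-0.7, 0.1, -1.6]
gripper_width: 16.0
grasp_force: 58.9
```

>>> {"fn": "send_rows", "kwargs": {"targets": [{"x": 0,"y": 0,"z": 0.1,"ax": 0,"ay": 0,"az": 0,"gripper": 1},{"x": 0,"y": 0,"z": 0.1,"ax": 0,"ay": 0,"az": 0,"gripper": 1},{"x": 0,"y": 0,"z": 0,"ax": 0,"ay": 0,"az": 0,"gripper": 1}]}}

```text
clock: 7.87
position: [568.9, 197.9, 167.1]
ee_rot: [-0.174, 0.985, -0.0, -0.0]
contact_force: [-0.2, -0.5, -1.0]
gripper_width: 16.3
grasp_force: 58.9
```

>>> {"fn": "send_rows", "kwargs": {"targets": [{"x": 0,"y": 0,"z": 0.15,"ax": 0,"ay": 0,"az": 0,"gripper": 1},{"x": 0,"y": 0,"z": 0.15,"ax": 0,"ay": 0,"az": 0,"gripper": 1},{"x": 0,"y": 0,"z": 0.15,"ax": 0,"ay": 0,"az": 0,"gripper": 1},{"x": 0,"y": 0,"z": 0.1,"ax": 0,"ay": 0,"az": 0,"gripper": 1},{"x": 0,"y": 0,"z": 0,"ax": 0,"ay": 0,"az": 0,"gripper": 1}]}}

```text
clock: 8.28
position: [569.2, 197.8, 161.8]
ee_rot: [-0.175, 0.985, -0.0, 0.0]
contact_force: [1.4, -1.0, -0.3]
gripper_width: 16.1
grasp_force: 58.9
```

>>> {"fn": "send_rows", "kwargs": {"targets": [{"x": -0.05,"y": -0.06,"z": 0.15,"ax": 0,"ay": 0,"az": 0,"gripper": 1},{"x": 0,"y": 0,"z": 0.15,"ax": 0,"ay": 0,"az": 0,"gripper": 1},{"x": 0,"y": 0,"z": 0.15,"ax": 0,"ay": 0,"az": 0,"gripper": 1},{"x": 0,"y": 0,"z": 0.1,"ax": 0,"ay": 0,"az": 0,"gripper": 1},{"x": 0,"y": 0,"z": 0,"ax": 0,"ay": 0,"az": 0,"gripper": 1}]}}

```text
clock: 8.7
position: [569.7, 197.4, 156.0]
ee_rot: [-0.174, 0.985, -0.0, -0.0]
contact_force: [0.4, -1.2, -1.3]
gripper_width: 15.9
grasp_force: 58.9
```

>>> {"fn": "send_rows", "kwargs": {"targets": [{"x": 0,"y": 0,"z": 0.15,"ax": 0,"ay": 0,"az": 0,"gripper": 1},{"x": 0,"y": 0,"z": 0.15,"ax": 0,"ay": 0,"az": 0,"gripper": 1},{"x": 0,"y": 0,"z": 0.1,"ax": 0,"ay": 0,"az": 0,"gripper": 1},{"x": 0,"y": 0,"z": 0,"ax": 0,"ay": 0,"az": 0,"gripper": 1}]}}

```text
clock: 9.03
position: [569.7, 197.5, 152.2]
ee_rot: [-0.174, 0.985, -0.0, -0.0]
contact_force: [0.7, -2.2, -0.8]
gripper_width: 16.3
grasp_force: 59.0
```

>>> {"fn": "send_rows", "kwargs": {"targets": [{"x": 0,"y": -0.06,"z": 0.15,"ax": 0,"ay": 0,"az": 0,"gripper": 1},{"x": 0,"y": 0,"z": 0.15,"ax": 0,"ay": 0,"az": 0,"gripper": 1},{"x": 0,"y": 0,"z": 0.1,"ax": 0,"ay": 0,"az": 0,"gripper": 1},{"x": 0,"y": 0,"z": 0,"ax": 0,"ay": 0,"az": 0,"gripper": 1}]}}

```text
clock: 9.37
position: [570.2, 197.2, 148.8]
ee_rot: [-0.175, 0.985, 0.0, 0.0]
contact_force: [0.9, -1.7, 2.7]
gripper_width: 15.9
grasp_force: 59.3
```

>>> {"fn": "send_rows", "kwargs": {"targets": [{"x": 0,"y": 0,"z": 0.15,"ax": 0,"ay": 0,"az": 0,"gripper": 1},{"x": 0,"y": 0,"z": 0.15,"ax": 0,"ay": 0,"az": 0,"gripper": 1},{"x": 0,"y": 0,"z": 0.1,"ax": 0,"ay": 0,"az": 0,"gripper": 1},{"x": 0,"y": 0,"z": 0,"ax": 0,"ay": 0,"az": 0,"gripper": 1}]}}

```text
clock: 9.7
position: [569.7, 197.0, 143.6]
ee_rot: [-0.174, 0.985, 0.0, -0.0]
contact_force: [1.4, -0.3, -0.9]
gripper_width: 16.1
grasp_force: 59.2
```

>>> {"fn": "send_rows", "kwargs": {"targets": [{"x": -0.04,"y": 0,"z": 0.2,"ax": 0,"ay": 0,"az": 0,"gripper": 1},{"x": 0,"y": 0,"z": 0.2,"ax": 0,"ay": 0,"az": 0,"gripper": 1},{"x": 0,"y": 0,"z": 0.2,"ax": 0,"ay": 0,"az": 0,"gripper": 1},{"x": 0,"y": 0,"z": 0.2,"ax": 0,"ay": 0,"az": 0,"gripper": 1},{"x": 0,"y": 0,"z": 0.2,"ax": 0,"ay": 0,"az": 0,"gripper": 1}]}}

```text
clock: 10.12
position: [570.2, 197.1, 134.1]
ee_rot: [-0.175, 0.985, -0.0, -0.0]
contact_force: [0.7, -2.2, 3.1]
gripper_width: 15.9
grasp_force: 59.3
```

>>> {"fn": "send_rows", "kwargs": {"targets": [{"x": 0,"y": 0,"z": 0.1,"ax": 0,"ay": 0,"az": 0,"gripper": 1},{"x": 0,"y": 0,"z": 0.1,"ax": 0,"ay": 0,"az": 0,"gripper": 1},{"x": 0,"y": 0,"z": 0.1,"ax": 0,"ay": 0,"az": 0,"gripper": 1},{"x": 0,"y": 0,"z": 0.1,"ax": 0,"ay": 0,"az": 0,"gripper": 1}]}}

```text
clock: 10.45
position: [570.3, 197.1, 130.3]
ee_rot: [-0.174, 0.985, -0.0, -0.0]
contact_force: [0.8, -2.1, 1.8]
gripper_width: 16.1
grasp_force: 59.2
```

>>> {"fn": "send_rows", "kwargs": {"targets": [{"x": 0,"y": -0.04,"z": 0.1,"ax": 0,"ay": 0,"az": 0,"gripper": 1},{"x": 0,"y": 0,"z": 0.1,"ax": 0,"ay": 0,"az": 0,"gripper": 1},{"x": 0,"y": 0,"z": 0.1,"ax": 0,"ay": 0,"az": 0,"gripper": 1},{"x": 0,"y": 0,"z": 0.1,"ax": 0,"ay": 0,"az": 0,"gripper": 1},{"x": 0,"y": 0,"z": 0.1,"ax": 0,"ay": 0,"az": 0,"gripper": 1}]}}

```text
clock: 10.87
position: [570.4, 196.8, 125.2]
ee_rot: [-0.174, 0.985, 0.0, -0.0]
contact_force: [0.4, -1.4, 4.1]
gripper_width: 15.6
grasp_force: 59.4
```

>>> {"fn": "send_rows", "kwargs": {"targets": [{"x": 0,"y": 0,"z": 0.05,"ax": 0,"ay": 0,"az": 0,"gripper": 1},{"x": 0,"y": 0,"z": 0.05,"ax": 0,"ay": 0,"az": 0,"gripper": 1},{"x": 0,"y": 0,"z": 0.05,"ax": 0,"ay": 0,"az": 0,"gripper": 1},{"x": 0,"y": 0,"z": 0.05,"ax": 0,"ay": 0,"az": 0,"gripper": 1}]}}

```text
clock: 11.2
position: [570.4, 196.8, 123.3]
ee_rot: [-0.174, 0.985, 0.0, -0.0]
contact_force: [-0.1, -1.2, 1.7]
gripper_width: 16.2
grasp_force: 59.4
```

>>> {"fn": "send_rows", "kwargs": {"targets": [{"x": 0,"y": -0.02,"z": 0.05,"ax": 0,"ay": 0,"az": 0,"gripper": 1},{"x": 0,"y": 0,"z": 0.05,"ax": 0,"ay": 0,"az": 0,"gripper": 1},{"x": 0,"y": 0,"z": 0.05,"ax": 0,"ay": 0,"az": 0,"gripper": 1},{"x": 0,"y": 0,"z": 0.05,"ax": 0,"ay": 0,"az": 0,"gripper": 1}]}}

```text
clock: 11.53
position: [570.5, 196.7, 121.4]
ee_rot: [-0.175, 0.985, 0.0, 0.0]
contact_force: [-0.4, -0.8, 1.1]
gripper_width: 15.5
grasp_force: 59.4
```

>>> {"fn": "send_rows", "kwargs": {"targets": [{"x": 0,"y": 0,"z": 0.05,"ax": 0,"ay": 0,"az": 0,"gripper": 1},{"x": 0,"y": 0,"z": 0.05,"ax": 0,"ay": 0,"az": 0,"gripper": 1},{"x": 0,"y": 0,"z": 0.05,"ax": 0,"ay": 0,"az": 0,"gripper": 1},{"x": 0,"y": 0,"z": 0.05,"ax": 0,"ay": 0,"az": 0,"gripper": 1}]}}

```text
clock: 11.87
position: [570.5, 196.6, 119.2]
ee_rot: [-0.174, 0.985, 0.0, -0.0]
contact_force: [-0.6, -1.1, 2.7]
gripper_width: 16.0
grasp_force: 59.4
```

>>> {"fn": "send_rows", "kwargs": {"targets": [{"x": 0,"y": 0,"z": 0.05,"ax": 0,"ay": 0,"az": 0,"gripper": 1},{"x": 0,"y": 0,"z": 0.05,"ax": 0,"ay": 0,"az": 0,"gripper": 1},{"x": 0,"y": 0,"z": 0.05,"ax": 0,"ay": 0,"az": 0,"gripper": 1},{"x": 0,"y": 0,"z": 0.05,"ax": 0,"ay": 0,"az": 0,"gripper": 1}]}}

```text
clock: 12.2
position: [570.5, 196.7, 117.3]
ee_rot: [-0.175, 0.985, 0.0, 0.0]
contact_force: [0.5, -0.7, 3.8]
gripper_width: 15.9
grasp_force: 59.4
```

>>> {"fn": "send_rows", "kwargs": {"targets": [{"x": 0,"y": 0,"z": 0.05,"ax": 0,"ay": 0,"az": 0,"gripper": 1},{"x": 0,"y": 0,"z": 0.05,"ax": 0,"ay": 0,"az": 0,"gripper": 1},{"x": 0,"y": 0,"z": 0.05,"ax": 0,"ay": 0,"az": 0,"gripper": 1},{"x": 0,"y": 0,"z": 0.05,"ax": 0,"ay": 0,"az": 0,"gripper": 1}]}}

```text
clock: 12.53
position: [570.4, 196.6, 115.2]
ee_rot: [-0.174, 0.985, -0.0, -0.0]
contact_force: [-0.0, -1.1, 4.2]
gripper_width: 15.9
grasp_force: 59.4
```

>>> {"fn": "send_rows", "kwargs": {"targets": [{"x": 0,"y": 0,"z": 0.05,"ax": 0,"ay": 0,"az": 0,"gripper": 1},{"x": 0,"y": 0,"z": 0.05,"ax": 0,"ay": 0,"az": 0,"gripper": 1},{"x": 0,"y": 0,"z": 0.05,"ax": 0,"ay": 0,"az": 0,"gripper": 1},{"x": 0,"y": 0,"z": 0.05,"ax": 0,"ay": 0,"az": 0,"gripper": 1}]}}

```text
clock: 12.87
position: [570.5, 196.6, 113.3]
ee_rot: [-0.175, 0.985, -0.0, 0.0]
contact_force: [-0.6, -1.6, 1.4]
gripper_width: 15.9
grasp_force: 59.4
```

>>> {"fn": "send_rows", "kwargs": {"targets": [{"x": 0,"y": 0,"z": 0.05,"ax": 0,"ay": 0,"az": 0,"gripper": 1},{"x": 0,"y": 0,"z": 0.05,"ax": 0,"ay": 0,"az": 0,"gripper": 1},{"x": 0,"y": 0,"z": 0.05,"ax": 0,"ay": 0,"az": 0,"gripper": 1},{"x": 0,"y": 0,"z": 0.05,"ax": 0,"ay": 0,"az": 0,"gripper": 1}]}}

```text
clock: 13.2
position: [570.5, 196.6, 111.3]
ee_rot: [-0.174, 0.985, -0.0, -0.0]
contact_force: [-0.9, -1.6, 3.0]
gripper_width: 16.0
grasp_force: 59.4
```

>>> {"fn": "send_rows", "kwargs": {"targets": [{"x": 0,"y": 0,"z": 0.05,"ax": 0,"ay": 0,"az": 0,"gripper": 1},{"x": 0,"y": 0,"z": 0.05,"ax": 0,"ay": 0,"az": 0,"gripper": 1},{"x": 0,"y": 0,"z": 0.05,"ax": 0,"ay": 0,"az": 0,"gripper": 1},{"x": 0,"y": 0,"z": 0.05,"ax": 0,"ay": 0,"az": 0,"gripper": 1}]}}

```text
clock: 13.53
position: [570.6, 196.6, 109.5]
ee_rot: [-0.175, 0.985, -0.0, 0.0]
contact_force: [-0.3, -1.9, 5.5]
gripper_width: 15.8
grasp_force: 59.5
```

>>> {"fn": "send_rows", "kwargs": {"targets": [{"x": 0,"y": 0,"z": 0.04,"ax": 0,"ay": 0,"az": 0,"gripper": 1},{"x": 0,"y": 0,"z": 0.04,"ax": 0,"ay": 0,"az": 0,"gripper": 1}]}}

```text
clock: 13.7
position: [570.8, 196.7, 109.4]
ee_rot: [-0.175, 0.985, -0.0, 0.0]
contact_force: [-2.0, -1.8, 9.0]
gripper_width: 16.2
grasp_force: 59.8
```

>>> {"fn": "send_rows", "kwargs": {"targets": [{"x": 0,"y": 0,"z": 0.04,"ax": 0,"ay": 0,"az": 0,"gripper": 1},{"x": 0,"y": 0,"z": 0,"ax": 0,"ay": 0,"az": 0,"gripper": 1},{"x": 0,"y": 0,"z": 0,"ax": 0,"ay": 0,"az": 0,"gripper": 1}]}}

```text
clock: 13.95
position: [570.8, 196.8, 109.4]
ee_rot: [-0.175, 0.985, -0.0, 0.001]
contact_force: [-2.0, -2.7, 8.1]
gripper_width: 16.2
grasp_force: 60.0
```

>>> {"fn": "send_rows", "kwargs": {"targets": [{"x": 0,"y": 0,"z": 0,"ax": 0,"ay": 0,"az": 0,"gripper": 0.35},{"x": 0,"y": 0,"z": 0,"ax": 0,"ay": 0,"az": 0,"gripper": 0.35},{"x": 0,"y": 0,"z": 0,"ax": 0,"ay": 0,"az": 0,"gripper": 0.35},{"x": 0,"y": 0,"z": 0,"ax": 0,"ay": 0,"az": 0,"gripper": 0.35}]}}

```text
clock: 14.28
position: [570.3, 196.8, 107.5]
ee_rot: [-0.174, 0.985, 0.0, -0.0]
contact_force: [0.2, 0.3, -0.9]
gripper_width: 27.6
grasp_force: 0.0
```

```bash
python3 -c "
from h import *
I=[snap('scene')[0].astype(float) for i in range(3)]
A=np.mean(I,0)[205:265,125:185].astype(np.uint8); cv2.imwrite('pics/w5.png',cv2.resize(A,(600,600),interpolation=2)[:,:,::-1])
s=arm.read_state(); print(s['clock'],s['position'],s['contact_force'],s['gripper_width'])"
```

```text
14.4333 [570.38650275 196.6986774  107.73019338] [ 0.88153078  0.50827604 -0.74534537] 27.585671893234807
```

View pics/w5.png

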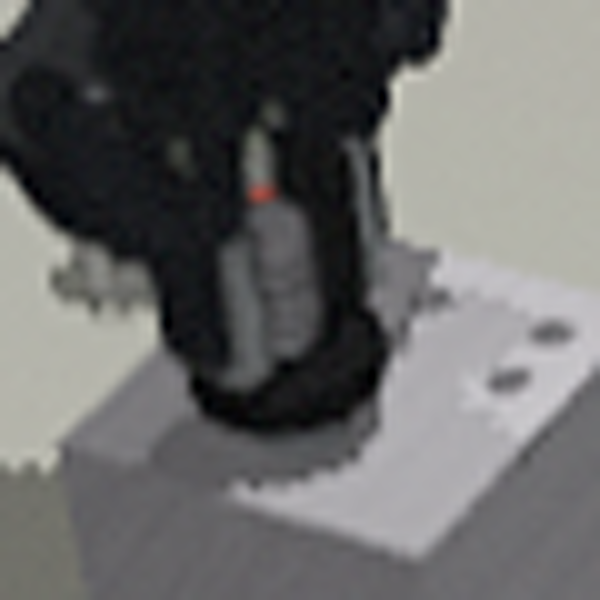

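The fingers straddle the head at (285,280) with their tips just over the black ring at (290,400). Now I'll push the ring down.

>>> {"fn": "send_rows", "kwargs": {"targets": [{"x": 0,"y": 0,"z": 0.1,"ax": 0,"ay": 0,"az": 0,"gripper": 0.35},{"x": 0,"y": 0,"z": 0.1,"ax": 0,"ay": 0,"az": 0,"gripper": 0.35},{"x": 0,"y": 0,"z": 0.1,"ax": 0,"ay": 0,"az": 0,"gripper": 0.35},{"x": 0,"y": 0,"z": 0.1,"ax": 0,"ay": 0,"az": 0,"gripper": 0.35},{"x": 0,"y": 0,"z": 0.1,"ax": 0,"ay": 0,"az": 0,"gripper": 0.35}]}}

```text
clock: 14.85
position: [570.6, 196.6, 103.2]
ee_rot: [-0.175, 0.985, -0.0, 0.0]
contact_force: [-0.6, -0.5, 2.0]
gripper_width: 27.8
grasp_force: 0.9
```

>>> {"fn": "send_rows", "kwargs": {"targets": [{"x": 0,"y": 0,"z": 0.1,"ax": 0,"ay": 0,"az": 0,"gripper": 0.35},{"x": 0,"y": 0,"z": 0.1,"ax": 0,"ay": 0,"az": 0,"gripper": 0.35},{"x": 0,"y": 0,"z": 0.1,"ax": 0,"ay": 0,"az": 0,"gripper": 0.35}]}}

```text
clock: 15.1
position: [570.6, 196.6, 100.3]
ee_rot: [-0.175, 0.985, -0.0, 0.0]
contact_force: [1.2, -1.1, 2.6]
gripper_width: 27.8
grasp_force: 0.9
```

>>> {"fn": "send_rows", "kwargs": {"targets": [{"x": 0,"y": 0,"z": 0.08,"ax": 0,"ay": 0,"az": 0,"gripper": 0.35},{"x": 0,"y": 0,"z": 0.08,"ax": 0,"ay": 0,"az": 0,"gripper": 0.35},{"x": 0,"y": 0,"z": 0.08,"ax": 0,"ay": 0,"az": 0,"gripper": 0.35}]}}

```text
clock: 15.35
position: [570.5, 196.6, 97.7]
ee_rot: [-0.174, 0.985, -0.0, 0.0]
contact_force: [-0.2, -0.4, 3.0]
gripper_width: 28.0
grasp_force: 0.9
```

>>> {"fn": "send_rows", "kwargs": {"targets": [{"x": 0,"y": 0,"z": 0.05,"ax": 0,"ay": 0,"az": 0,"gripper": 0.35},{"x": 0,"y": 0,"z": 0.05,"ax": 0,"ay": 0,"az": 0,"gripper": 0.35},{"x": 0,"y": 0,"z": 0.05,"ax": 0,"ay": 0,"az": 0,"gripper": 0.35}]}}

```text
clock: 15.6
position: [570.5, 196.6, 96.2]
ee_rot: [-0.175, 0.985, -0.0, -0.0]
contact_force: [-0.6, -1.7, 1.7]
gripper_width: 28.1
grasp_force: 0.9
```

>>> {"fn": "send_rows", "kwargs": {"targets": [{"x": 0,"y": 0,"z": 0.05,"ax": 0,"ay": 0,"az": 0,"gripper": 0.35},{"x": 0,"y": 0,"z": 0.05,"ax": 0,"ay": 0,"az": 0,"gripper": 0.35},{"x": 0,"y": 0,"z": 0.05,"ax": 0,"ay": 0,"az": 0,"gripper": 0.35},{"x": 0,"y": 0,"z": 0.05,"ax": 0,"ay": 0,"az": 0,"gripper": 0.35}]}}

```text
clock: 15.93
position: [570.5, 196.6, 94.2]
ee_rot: [-0.175, 0.985, -0.0, -0.0]
contact_force: [-0.4, -0.1, 4.4]
gripper_width: 27.7
grasp_force: 2.0
```

>>> {"fn": "send_rows", "kwargs": {"targets": [{"x": 0,"y": 0,"z": 0.05,"ax": 0,"ay": 0,"az": 0,"gripper": 0.35},{"x": 0,"y": 0,"z": 0.05,"ax": 0,"ay": 0,"az": 0,"gripper": 0.35},{"x": 0,"y": 0,"z": 0.05,"ax": 0,"ay": 0,"az": 0,"gripper": 0.35}]}}

```text
clock: 16.18
position: [570.8, 196.5, 93.9]
ee_rot: [-0.175, 0.985, -0.0, 0.0]
contact_force: [-2.2, -2.3, 10.0]
gripper_width: 27.9
grasp_force: 4.6
```

>>> {"fn": "send_rows", "kwargs": {"targets": [{"x": 0,"y": 0,"z": 0,"ax": 0,"ay": 0,"az": 0,"gripper": 0.35},{"x": 0,"y": 0,"z": 0,"ax": 0,"ay": 0,"az": 0,"gripper": 0.35},{"x": 0,"y": 0,"z": 0,"ax": 0,"ay": 0,"az": 0,"gripper": 0.35},{"x": 0,"y": 0,"z": 0,"ax": 0,"ay": 0,"az": 0,"gripper": 0.35}]}}

```text
clock: 16.52
position: [570.8, 196.4, 93.9]
ee_rot: [-0.175, 0.985, -0.0, 0.0]
contact_force: [-1.5, -1.9, 8.1]
gripper_width: 27.9
grasp_force: 3.6
```

>>> {"fn": "send_rows", "kwargs": {"targets": [{"x": 0,"y": 0,"z": -0.3,"ax": 0,"ay": 0,"az": 0,"gripper": 0.35},{"x": 0,"y": 0,"z": -0.5,"ax": 0,"ay": 0,"az": 0,"gripper": 0.35},{"x": 0,"y": 0,"z": -0.8,"ax": 0,"ay": 0,"az": 0,"gripper": 0},{"x": 0,"y": 0,"z": -1,"ax": 0,"ay": 0,"az": 0,"gripper": -0.2},{"x": 0,"y": 0,"z": -1,"ax": 0,"ay": 0,"az": 0,"gripper": -0.2}]}}

```text
clock: 16.93
position: [570.6, 196.8, 129.6]
ee_rot: [-0.175, 0.985, 0.0, 0.0]
contact_force: [0.6, 0.7, -0.9]
gripper_width: 51.4
grasp_force: 0.0
```

>>> {"fn": "send_rows", "kwargs": {"targets": [{"x": 0,"y": 0,"z": -2,"ax": 0,"ay": 0,"az": 0,"gripper": -0.2},{"x": 0,"y": 0,"z": -3,"ax": 0,"ay": 0,"az": 0,"gripper": -0.2},{"x": 0,"y": 0,"z": -3,"ax": 0,"ay": 0,"az": 0,"gripper": -0.2},{"x": 0,"y": -3,"z": -2,"ax": 0,"ay": 0,"az": 0,"gripper": -0.2},{"x": 0,"y": -4,"z": 0,"ax": 0,"ay": 0,"az": 0,"gripper": -0.2}]}}

```text
clock: 17.35
position: [597.2, 133.3, 236.1]
ee_rot: [-0.177, 0.984, 0.001, 0.006]
contact_force: [0.8, -1.2, 0.2]
gripper_width: 51.3
grasp_force: 0.0
```

>>> {"fn": "send_rows", "kwargs": {"targets": [{"x": 0,"y": -4,"z": 0,"ax": 0,"ay": 0,"az": 0,"gripper": -0.2},{"x": 0,"y": -4,"z": 0,"ax": 0,"ay": 0,"az": 0,"gripper": -0.2},{"x": 0,"y": -4,"z": 0,"ax": 0,"ay": 0,"az": 0,"gripper": -0.2},{"x": 0,"y": 0,"z": 0,"ax": 0,"ay": 0,"az": 0,"gripper": -0.2}]}}

```text
clock: 17.68
position: [637.3, 12.4, 229.5]
ee_rot: [-0.171, 0.985, -0.001, 0.001]
contact_force: [0.2, 1.4, 0.5]
gripper_width: 51.1
grasp_force: 0.0
```

```bash
python3 -c "
from h import *
I=[];D=[]
for i in range(4):
    a,d=snap('scene');I.append(a.astype(float));D.append(d)
A=np.mean(I,0)[205:265,125:185].astype(np.uint8); cv2.imwrite('pics/w6.png',cv2.resize(A,(600,600),interpolation=2)[:,:,::-1])
P,_=cloud('scene',np.median(D,0).astype(np.float32))
k=(np.hypot(P[:,0]-571,P[:,1]-196.5)<9)&(P[:,2]>100);print('head top',np.percentile(P[k,2],[50,90,98]),P[k].mean(0))
s=arm.read_state(); print(s['clock'],s['position'],s['contact_force'],s['gripper_width'])"
```

```text
head top [131.98821614 566.94435894 568.28226195] [567.78178116 197.47973734 267.1832477 ]
17.8833 [635.71518336  18.54168813 229.25303993] [-0.45891551 -0.07482447  0.10215915] 51.103048093971175
```

View pics/w6.png

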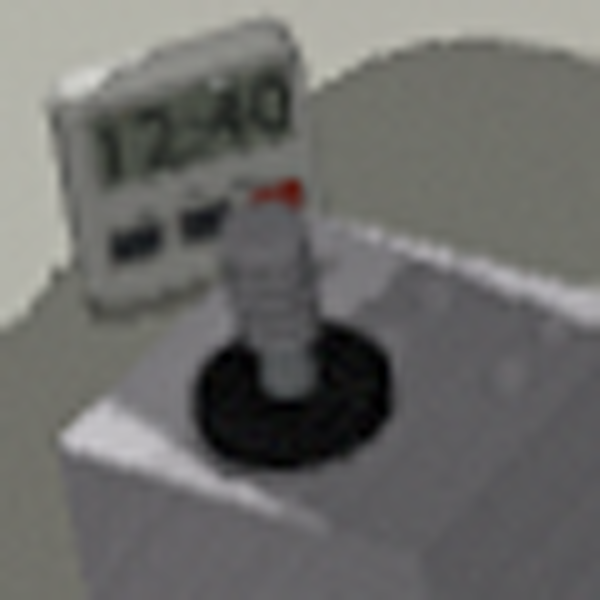

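The rod stands upright at (280,300), with the ring on the rim at (293,400) and the gripper clear of it. Handing in.

```bash
python3 -c "
from h import *
print(arm.job_done())"
```

```text
the job is handed in; nothing more can be done
None
```

The job is handed in at about 18 s, with no verdict shown: the rod stands on the well's floor, about 61 mm deep, with the ring on the rim. Pressing peaked near 10 N in the end-of-move readings, the gripper is clear, and nothing else was touched.

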